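Fetch the spare fuel filter from behind the spray cans

ROBOT

A 6-joint arm with a two-finger parallel gripper is mounted at the origin on the work surface. World frame = base frame: x ahead of the robot, y to its left, z up, the work surface at z = 0. Lengths are in mm, angles in rad, forces in N, time in s.
With the tool pointing down it reaches from about 350 to 800 mm from the base axis. Payload 7.3 kg.
Tool frame: the origin (TCP) lies at the very end of the fingers, on their centre line; the grasp point (between the pads) lies 19 mm behind it (bot.hold_point_z is the distance from the TCP to the grasp point, in mm); z points along the fingers, x is the direction in which the jaws open and shut, and the axes are right-handed (so a half turn about z gives the same grasp; the last joint's range is limited). The gripper opens to 85 mm and grips with 20 to 120 N. Pads are 22 mm wide; open, the fingers measure 114 mm over their backs; the gripper's body (76 mm by 85 mm) begins 54 mm behind the grasp point. The pads swing forward as they close: fully open they stand 13 mm farther back than shut.
Start: joints at [-1.346, 0.342, 1.524, -0, 1.275, -0.146], TCP at [190.263, -489.331, 231.322] pointing down, gripper open.
Joint ranges: [-2.53, 2.53], [-0.77, 2.02], [0.04, 2.7], [-1, 4.14], [0.28, 2.66], [-3.11, 3.11]. Speed limits (rad/s): [2.57, 2.57, 3.14, 3.14, 3.14, 3.14].

INTERFACE

Orientations are given as a unit quaternion [w, x, y, z].
In Python, from cell import bot, cams, sign_off, spotter gives the robot as it stands.
- The arm moves only by the tool apply_moves, never from a script. Its argument "commands" is a list that holds one entry, the list of rows, each a list of 7 numbers: the shift along the tool's x, y, z in m, then the turn, a rotation vector about the tool's x, y, z in rad, then the opening, from 0 (shut) to 1 (fully open). A call has 1 to 20 rows; each row shifts and turns the commanded pose from where the row before left it, along the tool's axes as they then stand; what a row does not reach is not made up. A row lasts 1/8 s, in which the tool goes at most 62.5 mm and 10.7 degrees, less where a joint would pass 70% of its speed; a pose out of reach is approached as far as the arm can. A call with a gripper value outside its range is refused whole. The fingers move at their own pace and stop on an object; the grip force is fixed at half the most. Time passes only in rows, so rows that do not move let the fingers close. It gives the time, the measured TCP pose, the force and the opening at its end, in the units of the state.
- bot.get_state(): the state, without advancing time (a new reading comes with each control period).
- cams.capture(name): name is "scene" or "top" or "wrist"; returns a dict with "frame" (384x512x3 uint8, blue, green, red), "range_z" (384x512 float32, mm along the optical axis (not along the pixel's ray), 0 where there is no reading), "vertical_fov" (degrees; the focal length in pixels is half the picture's height over the tangent of half this angle, whatever the lens; pixels are square), "cx", "cy" (the principal point, pixels), "origin" and "orientation" of the camera in the world; the wrist camera has in their place "hand_eye" (4x4, takes a point from camera to tool coordinates, whose origin is the TCP and whose axes are the tool frame's). Camera axes: x right, y down, z forward; pixel columns grow to the right and rows downward; lengths in mm; the calibration is good to about 2 mm. The wrist camera is an equidistant fisheye: a pixel r from the principal point sees the ray r / f radians off the axis. A picture is of the moment at which its call begins: read the wrist's pose just before it.
- sign_off(): hands the job in, once; it reports no verdict.
Trained networks look in a picture, given as the dict that the camera call returned (one of the last four; its "shot" number tells which), for a name from the list of things; names that differ only in an ending like _2 or _b are one class to them, and where a whole thing is asked for, a point or a joint stands for the part that bears it (a point fixed in the world has none). Each returns a list of dicts, best first, with "confidence" (0 to 1); they miss things now and then, are a little off and sometimes report something else, mostly with a low value. They report only what shows in the picture. A call takes as long as a camera call. They do not tell look-alikes from the thing itself.
- spotter.trace(picture, target): "mask" (384x512 bool, what is visible of it) and "at" ([column, row] in pixels, amid what is visible of it).
The state is a dict: "clock": time; "q": joint angles; "joint_velocities": joint speeds; "joint_torque": joint torques, N m; "tcp_pos": TCP position; "tcp_rot": TCP orientation; "contact_force": force on the tool from outside, world axes, zero at the start; "wrist_torque": the same for the moment, N m; "grip_width": finger opening in mm.
Only numpy, scipy, OpenCV 4.12 (cv2) and the standard library are available. Lean on these libraries where they do the work, as an engineer would, in place of code of your own. Each camera call takes 0.05 s, during which the arm holds its last target. There are 200 camera calls.

TASK

The white spare fuel filter is boxed in by three spray cans in the aluminium tray. First stand all three cans on the black rubber mat, leaving the filter where it is, and only then lift the filter out and stand it in the round green cradle; when it is there, put the cans back in the tray, each upright and centred on the pad of its own colour. Set things down rather than drop or topple them, and leave the torch alone.

Things in the scene. Friction and masses are not known exactly. Their poses are not given: they have to be found in the camera images.
- can_red: red spray can, closed, about 0.28 kg, upright: round body 54 mm in diameter up to 112 mm with a white paper band, short steel shoulder to 120 mm, red cap 40 mm in diameter up to its top at 140 mm. Origin: centre of its underside, z up. At the start it stands on one of the three pads, not necessarily its own.
- can_yellow: yellow spray can, closed, about 0.28 kg, upright: round body 54 mm in diameter up to 112 mm with a white paper band, short steel shoulder to 120 mm, yellow cap 40 mm in diameter up to its top at 140 mm. Origin: centre of its underside, z up. At the start it stands on one of the three pads, not necessarily its own.
- can_blue: blue spray can, closed, about 0.28 kg, upright: round body 54 mm in diameter up to 112 mm with a white paper band, short steel shoulder to 120 mm, blue cap 40 mm in diameter up to its top at 140 mm. Origin: centre of its underside, z up. At the start it stands on one of the three pads, not necessarily its own.
- filter: spare fuel filter, a rigid white cylinder 52 mm in diameter and 78 mm tall with a green band at its foot and a black gasket and steel rim on its flat top, about 0.30 kg, standing upright on the floor of the tray in the space enclosed by the three cans (only 7 mm between it and each can, which are much taller). Origin: centre of its underside, z up.
- pad_red: red square pad in the tray, fixed, 60 x 60 mm, 3 mm thick. Origin: centre of its underside, z up, x and y along its edges (and the tray's). The pads lie 60 mm (centre to centre) from the filter's place: one on its -x side (towards the robot), the others on its +y and -y sides; which colour is where varies.
- pad_yellow: yellow square pad in the tray, fixed, 60 x 60 mm, 3 mm thick. Origin: centre of its underside, z up, x and y along its edges (and the tray's). The aluminium tray is fixed during the job: 166 x 206 mm, lip 26 mm high and 4 mm thick, floor 6 mm above the bench.
- pad_blue: blue square pad in the tray, fixed, 60 x 60 mm, 3 mm thick. Origin: centre of its underside, z up, x and y along its edges (and the tray's). The can standing on it leaves the coloured corners showing.
- mat: black rubber mat, fixed flat on the bench to one side of the tray, 240 mm along its x, 120 mm along its y, 4 mm thick. Origin: centre of its underside. Side area for the cans.
- cradle: round filter cradle, fixed on the bench on the other side of the tray from the mat: dark steel disc 110 mm in diameter and 6 mm thick carrying a green upright ring, 78 mm inside and 88 mm outside diameter, whose rim is 22 mm above the bench. Origin: centre of its underside; the floor inside the ring is 6 mm above it.
- torch: black hand torch lying on the bench beyond the tray, about 140 mm long and 38 mm thick, with an orange switch. A bystander. Origin: on the bench under its middle, x along its length.
Things that resemble listed ones, but are neither listed nor needed, are in the scene too. Of the things that look like the can_red, the middle-sized one is meant. Of the things that look like the filter, the smaller one is meant.

How it is judged (in metres and radians):
On the way, in this order (a step that is already met when the one before it is completed fails the run):
1. all three cans stand released on the mat, with the filter still in its place in the tray (angle between each of can_red, can_yellow, can_blue's own z axis and vertical below 0.1 rad and linear speed of each of can_red, can_yellow, can_blue below 0.03 m/s and contact force between the fingers and can_red below 0.2 N and x of can_red in the frame of mat between -0.12 and 0.12 m and y of can_red in the frame of mat between -0.06 and 0.06 m and z of can_red in the frame of mat between 0 and 0.009 m and contact force between the fingers and can_yellow below 0.2 N and x of can_yellow in the frame of mat between -0.12 and 0.12 m and y of can_yellow in the frame of mat between -0.06 and 0.06 m and z of can_yellow in the frame of mat between 0 and 0.009 m and contact force between the fingers and can_blue below 0.2 N and x of can_blue in the frame of mat between -0.12 and 0.12 m and y of can_blue in the frame of mat between -0.06 and 0.06 m and z of can_blue in the frame of mat between 0 and 0.009 m and distance of filter from where it was at the start of the episode below 0.03 m), for 0.2 s.
2. the filter stands released in the cradle, the cans still on the mat (angle between each of filter, can_red, can_yellow, can_blue's own z axis and vertical below 0.1 rad and linear speed of each of filter, can_red, can_yellow, can_blue below 0.03 m/s and contact force between the fingers and filter below 0.2 N and horizontal distance between filter and cradle below 0.015 m and z of filter in the frame of cradle between 0.002 and 0.01 m and contact force between the fingers and can_red below 0.2 N and x of can_red in the frame of mat between -0.12 and 0.12 m and y of can_red in the frame of mat between -0.06 and 0.06 m and z of can_red in the frame of mat between 0 and 0.009 m and contact force between the fingers and can_yellow below 0.2 N and x of can_yellow in the frame of mat between -0.12 and 0.12 m and y of can_yellow in the frame of mat between -0.06 and 0.06 m and z of can_yellow in the frame of mat between 0 and 0.009 m and contact force between the fingers and can_blue below 0.2 N and x of can_blue in the frame of mat between -0.12 and 0.12 m and y of can_blue in the frame of mat between -0.06 and 0.06 m and z of can_blue in the frame of mat between 0 and 0.009 m), for 0.2 s.
At the end, for the whole second after the job is handed in: The filter stands upright on the cradle's floor inside the ring (within 15 mm of its centre); each can stands upright on the pad of its own colour, its centre within 12 mm of the pad's centre; all are released and at rest (angle between each of filter, can_red, can_yellow, can_blue's own z axis and vertical below 0.1 rad and linear speed of each of filter, can_red, can_yellow, can_blue below 0.03 m/s and contact force between the fingers and filter below 0.2 N and horizontal distance between filter and cradle below 0.015 m and z of filter in the frame of cradle between 0.002 and 0.01 m and contact force between the fingers and can_red below 0.2 N and horizontal distance between can_red and pad_red below 0.012 m and z of can_red in the frame of pad_red between 0 and 0.007 m and contact force between the fingers and can_yellow below 0.2 N and horizontal distance between can_yellow and pad_yellow below 0.012 m and z of can_yellow in the frame of pad_yellow between 0 and 0.007 m and contact force between the fingers and can_blue below 0.2 N and horizontal distance between can_blue and pad_blue below 0.012 m and z of can_blue in the frame of pad_blue between 0 and 0.007 m); the robot touches nothing.
It fails at once if a can or the filter is toppled (angle between any of can_red, can_yellow, can_blue, filter's own z axis and vertical above 1 rad).
It fails at once if a can or the filter is dropped (falls or flies free faster than 0.7 m/s, a drop of about 25 mm) ((linear speed of can_red above 0.7 m/s and contact force between the fingers and can_red below 0.05 N) or (linear speed of can_yellow above 0.7 m/s and contact force between the fingers and can_yellow below 0.05 N) or (linear speed of can_blue above 0.7 m/s and contact force between the fingers and can_blue below 0.05 N) or (linear speed of filter above 0.7 m/s and contact force between the fingers and filter below 0.05 N)).
It fails at once if the torch is pushed more than 30 mm (distance of torch from where it was at the start of the episode above 0.03 m).
It also fails if it takes over 144 s, if anything falls off the work surface, if the arm or the gripper's body presses on something with over 40 N, if the wrist force passes 120 N, or if a joint passes its speed limit or range.

## Working session

There is one attempt and no reset: what is moved stays moved. The work goes in short steps, Python scripts to look and compute and a tool call to move; the robot and the scene stay as the last step left them, time stands still between calls to the robot, and variables do not carry over. Pictures are saved under pics/ and viewed, about 12 in all and at most 16, crops included, and the job is handed in when it is done.

Besides the shell and the picture viewer there is one more tool, called after "Request:" by a JSON object that holds its "name" and its "arguments". apply_moves: Moves the arm, as the interface text tells. Its arguments: {"type":"object","properties":{"commands":{"type":"array"}},"required":["commands"]}

```bash
mkdir -p pics; ls; cat > h.py <<'E'
import numpy as np, cv2
from scipy.spatial.transform import Rotation as R
from cell import bot, cams, spotter
def rot(q): return R.from_quat([q[1],q[2],q[3],q[0]]).as_matrix()
def world(c, st=None):
    """HxWx3 world points in mm (nan when no range)"""
    f=c["frame"].shape[0]/2/np.tan(np.radians(c["vertical_fov"])/2)
    v,u=np.mgrid[0:384,0:512].astype(float); x=u-c["cx"]; y=v-c["cy"]; z=c["range_z"].astype(float).copy(); z[z<=0]=np.nan
    if st is None: P=np.dstack([x/f*z,y/f*z,z]); return P@rot(c["orientation"]).T+np.array(c["origin"])
    r=np.hypot(x,y)+1e-9; t=np.tan(np.minimum(r/f,1.5)); P=np.dstack([x/r*t*z,y/r*t*z,z])
    H=np.array(c["hand_eye"]); P=P@H[:3,:3].T+H[:3,3]
    return P@rot(st["tcp_rot"]).T+np.array(st["tcp_pos"])
E
python3 - <<'E'
from h import *
st=bot.get_state(); print(st)
for n in("scene","top"):
    c=cams.capture(n); cv2.imwrite(f"pics/{n}0.png",c["frame"]); W=world(c); np.save(n+".npy",W)
    print(n,c["origin"],c["vertical_fov"])
    for t in "can_red can_yellow can_blue filter pad_red pad_yellow pad_blue mat cradle torch".split():
        for d in spotter.trace(c,t):
            m=d["mask"]; p=W[m]; p=p[~np.isnan(p[:,0])]
            print(t,round(d["confidence"],2),np.round(d["at"]),m.sum(),np.round(np.median(p,0)),np.round(np.percentile(p,98,axis=0)),np.round(np.percentile(p,2,axis=0)))
E
```

```text
pics
{'clock': 0.0, 'q': array([-1.34604156e+00,  3.42711323e-01,  1.52501710e+00, -5.87261137e-06,
        1.27542337e+00, -1.45991560e-01]), 'joint_velocities': array([-0.00065068,  0.00107041,  0.0005641 ,  0.00076518, -0.00090988,
       -0.00065827]), 'joint_torque': array([ 7.82624247e-04, -4.33671498e+01, -2.46010262e+01, -2.61750820e-04,
        7.93199142e-03,  7.85526566e-06]), 'tcp_pos': array([ 190.14452413, -488.91838766,  230.63185802]), 'tcp_rot': array([-5.27048166e-04,  8.25321731e-01, -5.64662229e-01, -5.74423180e-04]), 'contact_force': array([-0.97599373,  0.34635584,  0.28401885]), 'wrist_torque': array([ 0.03955609, -0.03766032,  0.02321978]), 'grip_width': 85.31769998464}
scene [1127.12983815 -354.81801472  649.78611389] 48.54290849923283
can_red 0.98 [363. 188.] 974 [702. 168.  65.] [713. 194. 108.] [678. 159.  -1.]
can_red 0.82 [292. 168.] 1538 [612.  56.  93.] [623.  85. 148.] [582.  42.  12.]
can_red 0.64 [415. 179.] 3380 [777. 215. 118.] [798. 254. 190.] [738. 203.   6.]
can_yellow 0.93 [243. 182.] 1572 [593. -59.  95.] [602. -31. 148.] [564. -76.  15.]
can
[... 1205 characters left out ...]
5. 232.] 25 [503.   9.  10.] [527.  54.  13.] [495.  -2.   6.]
pad_yellow 0.47 [263. 210.] 138 [554. -26.   9.] [606. -14.  13.] [542. -72.   5.]
pad_blue 0.69 [227. 201.] 130 [575.  54.   9.] [617. 104.  13.] [563.  42.   4.]
mat 0.94 [383. 226.] 5433 [ 525. -297.    4.] [ 638. -239.    8.] [ 412. -356.    0.]
mat 0.49 [106. 242.] 2000 [479. 321.   7.] [529. 371.  24.] [430. 272.   2.]
mat 0.41 [249. 234.] 84 [506.   5.  10.] [552.  56.  13.] [495.  -9.   5.]
cradle 0.63 [107. 239.] 1957 [479. 321.   7.] [528. 370.  24.] [430. 272.   2.]
torch 0.95 [219. 132.] 799 [730.  81.  31.] [808. 104.  40.] [673.  63.  19.]
torch 0.71 [216. 187.] 646 [589.  69. 138.] [616.  96. 152.] [568.  46.  20.]
```

View pics/scene0.png

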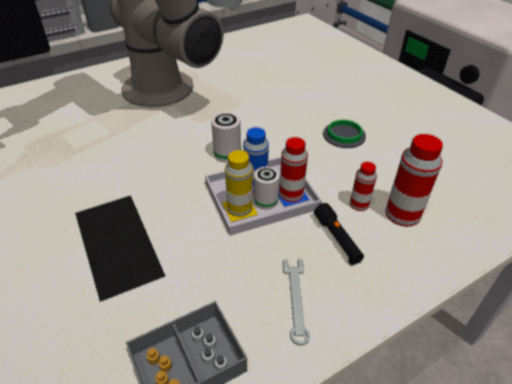

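View pics/top0.png

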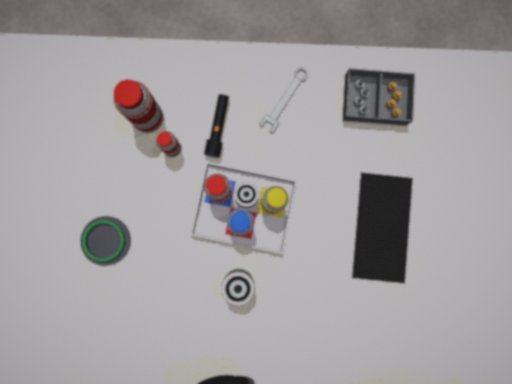

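```bash
python3 - <<'E'
from h import *
im=cv2.imread("pics/top0.png"); W=np.load("top.npy")
cv2.imwrite("pics/crop0.png",cv2.resize(im[150:310,170:320],None,fx=4,fy=3.7,interpolation=cv2.INTER_CUBIC))
# cap tops z 140..156 ; clusters (connected comps), also filter tops
for lo,hi in((138,160),(80,92),(95,110),(112,124),(170,200)):
    m=((W[...,2]>lo)&(W[...,2]<hi)).astype(np.uint8)
    n,l,s,_=cv2.connectedComponentsWithStats(m)
    for i in range(1,n):
        if s[i,4]>60:
            p=W[l==i]; e=p.max(0)-p.min(0); print(lo,s[i,4],np.round((p.max(0)+p.min(0))/2,1),np.round(p.mean(0),1),np.round(e))
# mat
m=(im.max(2)<60)&(W[...,1]<-200)&(W[...,1]>-420)&(W[...,2]<20)
p=W[m][:,:2].astype(np.float32); print("mat",cv2.minAreaRect(p))
# tray lip
m=(W[...,2]>21)&(W[...,2]<32)&(abs(W[...,0]-550)<140)&(abs(W[...,1]-12)<150)
print("lip",cv2.minAreaRect(W[m][:,:2].astype(np.float32)))
m=(W[...,2]>16)&(W[...,2]<30)&(abs(W[...,0]-480)<70)&(abs(W[...,1]-320)<70)
print("ring",cv2.minAreaRect(W[m][:,:2].astype(np.float32)), W[m].mean(0))
E
```

```text
138 359 [759.4 242.2 149.2] [746.4 230.2 152.5] [73. 73. 22.]
138 322 [594.  72. 147.] [594.2  71.8 149.1] [38. 37. 15.]
138 322 [573.9 -45.5 146.9] [573.7 -45.8 148.9] [37. 37. 12.]
138 327 [525.3  23.4 148.3] [525.3  23.2 148.9] [37. 37. 10.]
80 70 [747.7 235.   85.9] [737.7 224.7  85.3] [49. 60. 12.]
80 97 [690.8 183.1  86.2] [685.  178.8  87.8] [42. 40. 11.]
80 464 [584.7  12.2  84.8] [584.3  13.   84.5] [51. 50. 10.]
95 70 [748.7 228.9 102.6] [740.4 219.7 102.5] [49. 46. 15.]
95 139 [690.7 182.7 102.6] [689.7 181.4 107. ] [29. 29. 15.]
95 873 [391.7  24.9 102.2] [392.1  24.5 102.1] [66. 65. 14.]
112 64 [747.5 232.7 118. ] [737.3 224.1 118. ] [46. 54. 12.]
112 126 [594.3  70.9 118.8] [591.3  68.2 120.7] [53. 52. 10.]
112 132 [573.2 -46.4 118. ] [571.1 -45.6 120.9] [53. 53. 12.]
112 140 [525.2  22.7 119.7] [525.3  21.8 120.9] [52. 52.  8.]
170 708 [760.6 241.4 182.4] [757.9 240.1 189.2] [54. 52. 24.]
mat ((640.7545166015625, -288.12506103515625), (473.0392761230469, 148.86105346679688), 1.9368937015533447)
lip ((543.4480590820312, 24.353416442871094), (214.62188720703125, 272.287841796875), 80.30683135986328)
ring ((479.39581298828125, 321.1356506347656), (84.61993408203125, 87.60355377197266), 1.9235860109329224) [479.18870367 322.44178638  21.50006223]
```

View pics/crop0.png

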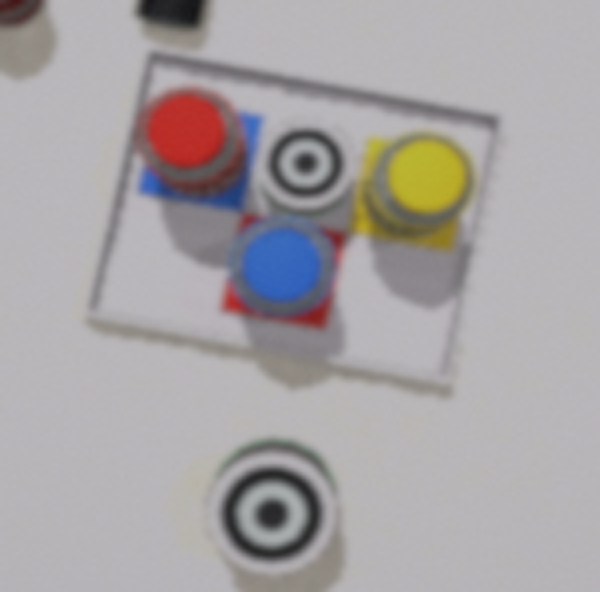

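```bash
cat >> h.py <<'E'
def plan(pts, phi=None, st=None):
    """pts: world waypoints (mm). prints total tool-axis shift in m for each leg, from the measured pose"""
    st=st or bot.get_state(); M=rot(st["tcp_rot"]); p=np.array(st["tcp_pos"]); print("t",round(st["clock"],2),"tcp",p.round(1),"phi",np.arctan2(M[1,0],M[0,0]).round(3),"tilt",np.round(M[:,2],3),"F",st["contact_force"].round(1),"w",round(st["grip_width"],1),"q",st["q"].round(2))
    if phi is None: phi=np.arctan2(M[1,0],M[0,0])
    c,s=np.cos(phi),np.sin(phi)
    for t in pts:
        d=np.array(t)-p; print(t,"->",np.round([(c*d[0]+s*d[1])/1e3,(s*d[0]-c*d[1])/1e3,-d[2]/1e3],4)); p=np.array(t)
E
python3 - <<'E'
from h import *
c=cams.capture("top"); W=world(c); im=c["frame"]
d=spotter.trace(c,"mat")[0]; p=W[d["mask"]&(abs(W[...,2]-4)<8)][:,:2]; print(cv2.minAreaRect(p.astype(np.float32)),p.mean(0))
# lip: aluminium edge fit using the pixel mask above
for t in("pad_red","pad_yellow","pad_blue"):
    for d in spotter.trace(c,t)[:2]:
        q=W[d["mask"]&(W[...,2]<14)][:,:2]; print(t,d["confidence"],cv2.minAreaRect(q.astype(np.float32)))
plan([])
plan([(190,-489,260),(592,71.8,260),(592,71.8,87)],phi=-0.17)
E
```

```text
((525.5133666992188, -297.7757263183594), (122.61293029785156, 241.2416229248047), 85.63529968261719) [ 523.4451929  -296.65931503]
pad_red 0.59 ((610.3397216796875, -66.2550277709961), (5.138730525970459, 0.0), -110.19225311279297)
pad_red 0.56 ((525.1404418945312, 21.941394805908203), (59.05643081665039, 59.96644973754883), 80.95328521728516)
pad_yellow 0.56 ((573.1614379882812, -44.952606201171875), (58.3453483581543, 57.422889709472656), 79.7920913696289)
pad_blue 0.47 ((579.33447265625, 64.5059814453125), (44.24127197265625, 75.45951843261719), 31.042724609375)
t 1.35 tcp [ 190.3 -489.3  231.3] phi -1.2 tilt [ 0. -0. -1.] F [ 0.7 -0.3  0.4] w 85.5 q [-1.35  0.34  1.52  0.    1.28 -0.15]
t 1.35 tcp [ 190.3 -489.3  231.3] phi -1.2 tilt [ 0. -0. -1.] F [ 0.7 -0.3  0.4] w 85.5 q [-1.35  0.34  1.52  0.    1.28 -0.15]
(190, -489, 260) -> [-0.0003 -0.0003 -0.0287]
(592, 71.8, 260) -> [ 0.3013 -0.6207 -0.    ]
(592, 71.8, 87) -> [ 0.    -0.     0.173]
```

Request:
{"name": "apply_moves", "arguments": {"commands": [[[0,0,-0.005,0,0,-0.147,1],[0,0,-0.005,0,0,-0.147,1],[0,0,-0.005,0,0,-0.147,1],[0,0,-0.005,0,0,-0.147,1],[0,0,-0.005,0,0,-0.147,1],[0,0,-0.005,0,0,-0.147,1],[0,0,0,0,0,-0.148,1],[0.0253,-0.0418,0,0,0,0,1],[0.0253,-0.0418,0,0,0,0,1],[0.0253,-0.0418,0,0,0,0,1],[0.0253,-0.0418,0,0,0,0,1],[0.0253,-0.0418,0,0,0,0,1],[0.0253,-0.0418,0,0,0,0,1],[0.0253,-0.0418,0,0,0,0,1],[0.0253,-0.0418,0,0,0,0,1],[0.0253,-0.0418,0,0,0,0,1],[0.0253,-0.0418,0,0,0,0,1],[0.0253,-0.0418,0,0,0,0,1],[0.0253,-0.0418,0,0,0,0,1],[0,0,0,0,0,0,1]]]}}

```text
clock: 3.85
tcp_pos: [575.7, -43.7, 260.6]
tcp_rot: [-0.0, 0.997, -0.083, -0.0]
contact_force: [-0.1, -0.4, -0.7]
grip_width: 85.1
```

```bash
python3 - <<'E'
from h import *
st=bot.get_state(); c=cams.capture("wrist"); W=world(c,st); cv2.imwrite("pics/w1.png",c["frame"])
plan([(573.8,-45.7,261),(573.8,-45.7,90)])
for t in("can_red","can_yellow","can_blue","filter"):
    for d in spotter.trace(c,t)[:2]:
        q=W[d["mask"]]; z=np.nanpercentile(q[:,2],95); q=q[q[:,2]>z-6]; print(t,d["confidence"],d["at"],z,(np.nanmax(q,0)+np.nanmin(q,0))/2,np.nanmean(q,0))
E
```

```text
t 3.9 tcp [574.8 -45.1 260.7] phi -0.167 tilt [-0.001 -0.    -1.   ] F [-1.  -0.7 -0.9] w 85.4 q [-0.21  0.42  1.33 -0.    1.4  -0.04]
(573.8, -45.7, 261) -> [-0.0008  0.0008 -0.0003]
(573.8, -45.7, 90) -> [ 0.    -0.     0.171]
can_red 0.74 [256.6, 61.0] 150.13471334900183 [596.14714497  69.23109302 148.05783603] [595.70863172  68.69375757 148.95070039]
can_red 0.52 [257.7, 93.9] 10.581703088006638 [592.10785489  48.28605563  38.44376422] [591.99401747  45.56581237   9.4641241 ]
can_yellow 0.66 [256.7, 178.9] 149.9285218223674 [574.93368431 -48.60167177 147.54627371] [575.03574228 -47.7546376  148.949244  ]
can_blue 0.64 [199.2, 119.2] 149.94281375126658 [526.99339508  20.52131218 147.84528112] [527.43061085  20.65774587 148.93230947]
filter 0.64 [105.4, 143.7] 104.16142534069593 [393.1899839   21.80371277 102.06646067] [395.79038849  21.9510624  102.26357852]
filter 0.59 [261.1, 123.4] 86.47045501552023 [585.59342415  10.40535534  84.41302856] [585.43768668  10.62809936  84.59914044]
```

View pics/w1.png

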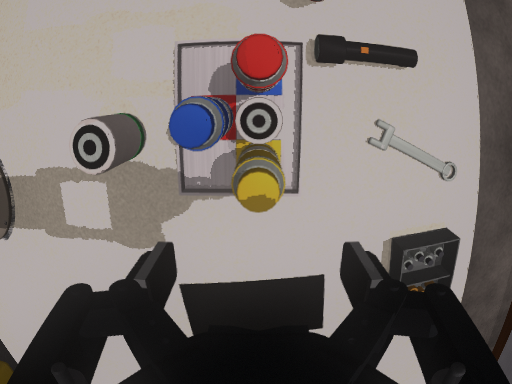

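Request:
{"name": "apply_moves", "arguments": {"commands": [[[0,0.0015,0.04,0,0,0,1],[0,0,0.04,0,0,0,1],[0,0,0.04,0,0,0,1],[0,0,0.03,0,0,0,1],[0,0,0.015,0,0,0,1],[0,0,0.01,0,0,0,1],[0,0,0,0,0,0,1],[0,0,0,0,0,0,0],[0,0,0,0,0,0,0],[0,0,0,0,0,0,0],[0,0,0,0,0,0,0],[0,0,0,0,0,0,0],[0,0,0,0,0,0,0]]]}}

```text
clock: 5.72
tcp_pos: [574.9, -47.9, 87.5]
tcp_rot: [0.0, 0.996, -0.085, 0.001]
contact_force: [-0.9, 0.4, 6.3]
grip_width: 51.7
```

Request:
{"name": "apply_moves", "arguments": {"commands": [[[0,0,-0.01,0,0,0,0],[0,0,-0.02,0,0,0,0],[0,0,-0.035,0,0,0,0],[0,0,-0.035,0,0,0,0],[0,0,-0.035,0,0,0,0],[0,0,-0.035,0,0,0,0],[0,0,0,0,0,0.08,0],[0,0,0,0,0,0.155,0],[0,0,0,0,0,0.155,0],[0,0,0,0,0,0.155,0],[0,0,0,0,0,0.155,0],[0,0,0,0,0,0.155,0],[0,0,0,0,0,0.155,0],[0,0,0,0,0,0.155,0],[0,0,0,0,0,0.155,0],[0,0,0,0,0,0.155,0],[0,0,0,0,0,0.08,0],[0,0,0,0,0,0,0]]]}}

```text
clock: 7.98
tcp_pos: [573.8, -47.7, 256.4]
tcp_rot: [-0.0, -0.651, 0.759, 0.0]
contact_force: [-0.9, -0.7, -2.6]
grip_width: 51.6
```

```bash
python3 - <<'E'
from h import *
plan([(605,-304,257),(605,-304,82)])
E
```

```text
t 7.97 tcp [573.8 -47.7 256.4] phi -1.724 tilt [-0.001  0.    -1.   ] F [-0.9 -0.7 -2.6] w 51.6 q [-0.22  0.42  1.34 -0.    1.39  1.51]
(605, -304, 257) -> [ 0.2485 -0.07   -0.0006]
(605, -304, 82) -> [-0.     0.     0.175]
```

Request:
{"name": "apply_moves", "arguments": {"commands": [[[0.02,-0.006,0,0,0,0,0],[0.0385,-0.0107,0,0,0,0,0],[0.0385,-0.0107,0,0,0,0,0],[0.0385,-0.0107,0,0,0,0,0],[0.0385,-0.0107,0,0,0,0,0],[0.0385,-0.0107,0,0,0,0,0],[0.036,-0.0105,0,0,0,0,0],[0,0,0.03,0,0,0,0],[0,0,0.04,0,0,0,0],[0,0,0.04,0,0,0,0],[0,0,0.03,0,0,0,0],[0,0,0.02,0,0,0,0],[0,0,0.008,0,0,0,0],[0,0,0.003,0,0,0,0],[0,0,0.001,0,0,0,0],[0,0,0,0,0,0,0],[0,0,0,0,0,0,0]]]}}

```text
clock: 10.1
tcp_pos: [605.4, -304.2, 85.0]
tcp_rot: [0.0, -0.651, 0.759, -0.001]
contact_force: [0.4, 1.1, -2.7]
grip_width: 51.8
```

```bash
python3 - <<'E'
from h import *
plan([])
E
```

```text
t 10.1 tcp [ 605.4 -304.2   85. ] phi -1.725 tilt [ 0.001 -0.001 -1.   ] F [ 0.4  1.1 -2.7] w 51.8 q [-0.58  0.75  1.24 -0.    1.15  1.15]
```

Request:
{"name": "apply_moves", "arguments": {"commands": [[[0,0,0.001,0,0,0,0],[0,0,0.001,0,0,0,0],[0,0,0,0,0,0,0]]]}}

```text
clock: 10.48
tcp_pos: [605.2, -304.2, 82.6]
tcp_rot: [0.0, -0.651, 0.759, -0.0]
contact_force: [-1.1, 0.7, 0.1]
grip_width: 52.1
```

Request:
{"name": "apply_moves", "arguments": {"commands": [[[0,0,0,0,0,0,1],[0,0,0,0,0,0,1],[0,0,0,0,0,0,1],[0,0,0,0,0,0,1],[0,0,-0.03,0,0,0,1],[0,0,-0.05,0,0,0,1],[0,0,-0.05,0,0,0,1],[0,0,-0.047,0,0,0,1],[0,0,0,0,0,-0.07,1],[0,0,0,0,0,-0.165,1],[0,0,0,0,0,-0.165,1],[0,0,0,0,0,-0.165,1],[0,0,0,0,0,-0.165,1],[0,0,0,0,0,-0.165,1],[0,0,0,0,0,-0.165,1],[0,0,0,0,0,-0.165,1],[0,0,0,0,0,-0.165,1],[0,0,0,0,0,-0.165,1],[0,0,0,0,0,0,1]]]}}

```text
clock: 12.85
tcp_pos: [605.1, -304.1, 259.3]
tcp_rot: [0.0, 0.996, -0.086, -0.0]
contact_force: [-0.4, -1.0, -1.6]
grip_width: 85.3
```

```bash
python3 - <<'E'
from h import *
plan([(595,70.5,260),(595,70.5,86)])
c=cams.capture("top"); W=world(c)
d=spotter.trace(c,"can_yellow"); print([(x["confidence"],np.nanmedian(W[x["mask"]],0)) for x in d])
E
```

```text
t 12.85 tcp [ 605.1 -304.1  259.3] phi -0.171 tilt [-0. -0. -1.] F [-0.4 -1.  -1.6] w 85.3 q [-0.58  0.62  0.99 -0.    1.53 -0.41]
(595, 70.5, 260) -> [-0.0738 -0.3674 -0.0007]
(595, 70.5, 86) -> [ 0.    -0.     0.174]
[]
```

Request:
{"name": "apply_moves", "arguments": {"commands": [[[-0.0082,-0.0408,0,0,0,0,1],[-0.0082,-0.0408,0,0,0,0,1],[-0.0082,-0.0408,0,0,0,0,1],[-0.0082,-0.0408,0,0,0,0,1],[-0.0082,-0.0408,0,0,0,0,1],[-0.0082,-0.0408,0,0,0,0,1],[-0.0082,-0.0408,0,0,0,0,1],[-0.0082,-0.0408,0,0,0,0,1],[-0.0082,-0.0408,0,0,0,0,1],[0,0,0,0,0,0,1]]]}}

```text
clock: 14.2
tcp_pos: [594.2, 73.1, 259.5]
tcp_rot: [-0.0, 0.996, -0.084, 0.0]
contact_force: [0.4, -0.3, 0.7]
grip_width: 85.6
```

```bash
python3 - <<'E'
from h import *
plan([(595,70.5,260),(595,70.5,86)])
c=cams.capture("top"); W=world(c); cv2.imwrite("pics/t2.png",c["frame"])
d=spotter.trace(c,"can_yellow"); print([(x["confidence"],x["at"],np.nanmedian(W[x["mask"]],0)) for x in d])
E
```

```text
t 14.2 tcp [594.2  73.1 259.5] phi -0.169 tilt [ 0.  0. -1.] F [ 0.4 -0.3  0.7] w 85.6 q [-0.01  0.46  1.26  0.    1.42  0.16]
(595, 70.5, 260) -> [ 0.0013  0.0024 -0.0005]
(595, 70.5, 86) -> [ 0.    -0.     0.174]
[(0.96, [394.9, 191.4], array([ 600.30017851, -287.29434103,  119.72365725]))]
```

Request:
{"name": "apply_moves", "arguments": {"commands": [[[0.0005,0.001,0.04,0,0,0,1],[0,0,0.04,0,0,0,1],[0,0,0.04,0,0,0,1],[0,0,0.03,0,0,0,1],[0,0,0.015,0,0,0,1],[0,0,0.008,0,0,0,1],[0,0,0,0,0,0,1],[0,0,0,0,0,0,0],[0,0,0,0,0,0,0],[0,0,0,0,0,0,0],[0,0,0,0,0,0,0],[0,0,0,0,0,0,0]]]}}

```text
clock: 15.8
tcp_pos: [595.6, 69.2, 87.6]
tcp_rot: [-0.0, 0.996, -0.085, 0.001]
contact_force: [-0.5, -0.6, 6.7]
grip_width: 51.3
```

Request:
{"name": "apply_moves", "arguments": {"commands": [[[0,0,-0.01,0,0,0,0],[0,0,-0.02,0,0,0,0],[0,0,-0.035,0,0,0,0],[0,0,-0.035,0,0,0,0],[0,0,-0.035,0,0,0,0],[0,0,-0.035,0,0,0,0],[0,0,0,0,0,0.08,0],[0,0,0,0,0,0.155,0],[0,0,0,0,0,0.155,0],[0,0,0,0,0,0.155,0],[0,0,0,0,0,0.155,0],[0,0,0,0,0,0.155,0],[0,0,0,0,0,0.155,0],[0,0,0,0,0,0.155,0],[0,0,0,0,0,0.155,0],[0,0,0,0,0,0.155,0],[0,0,0,0,0,0.08,0],[0,0,0,0,0,0,0]]]}}

```text
clock: 18.05
tcp_pos: [594.4, 69.3, 256.1]
tcp_rot: [-0.0, -0.651, 0.759, 0.0]
contact_force: [-0.0, 1.5, -2.7]
grip_width: 51.9
```

```bash
python3 - <<'E'
from h import *
plan([(525.5,-298,257),(525.5,-298,82.5)])
E
```

```text
t 18.05 tcp [594.4  69.3 256.1] phi -1.724 tilt [-0.001 -0.    -1.   ] F [-0.   1.5 -2.7] w 51.9 q [-0.01  0.46  1.27 -0.    1.41  1.71]
(525.5, -298, 257) -> [ 0.3735  0.012  -0.0009]
(525.5, -298, 82.5) -> [-0.      0.      0.1745]
```

Request:
{"name": "apply_moves", "arguments": {"commands": [[[0.0235,0.0012,0,0,0,0,0],[0.045,0.0014,0,0,0,0,0],[0.045,0.0014,0,0,0,0,0],[0.045,0.0014,0,0,0,0,0],[0.045,0.0014,0,0,0,0,0],[0.045,0.0014,0,0,0,0,0],[0.045,0.0014,0,0,0,0,0],[0.045,0.0014,0,0,0,0,0],[0.035,0.001,0,0,0,0,0],[0,0,0.03,0,0,0,0],[0,0,0.04,0,0,0,0],[0,0,0.04,0,0,0,0],[0,0,0.03,0,0,0,0],[0,0,0.02,0,0,0,0],[0,0,0.008,0,0,0,0],[0,0,0.003,0,0,0,0],[0,0,0.001,0,0,0,0],[0,0,0.001,0,0,0,0],[0,0,0.001,0,0,0,0],[0,0,0,0,0,0,0]]]}}

```text
clock: 20.55
tcp_pos: [525.7, -298.2, 82.6]
tcp_rot: [0.0, -0.651, 0.759, -0.0]
contact_force: [0.0, 0.2, -2.9]
grip_width: 51.7
```

Request:
{"name": "apply_moves", "arguments": {"commands": [[[0,0,0.001,0,0,0,0],[0,0,0,0,0,0,0]]]}}

```text
clock: 20.8
tcp_pos: [525.9, -298.2, 82.6]
tcp_rot: [0.0, -0.651, 0.759, -0.001]
contact_force: [-1.1, 0.3, 5.2]
grip_width: 51.2
```

Request:
{"name": "apply_moves", "arguments": {"commands": [[[0,0,0,0,0,0,1],[0,0,0,0,0,0,1],[0,0,0,0,0,0,1],[0,0,0,0,0,0,1],[0,0,-0.03,0,0,0,1],[0,0,-0.05,0,0,0,1],[0,0,-0.05,0,0,0,1],[0,0,-0.048,0,0,0,1],[-0.0395,0.006,0,0,0,0,1],[-0.0395,0.006,0,0,0,0,1],[-0.0395,0.006,0,0,0,0,1],[-0.0395,0.006,0,0,0,0,1],[-0.0395,0.006,0,0,0,0,1],[-0.0395,0.006,0,0,0,0,1],[-0.0395,0.006,0,0,0,0,1],[-0.0395,0.006,0,0,0,0,1],[0,0,0,0,0,0,1]]]}}

```text
clock: 22.92
tcp_pos: [526.5, 24.0, 259.4]
tcp_rot: [0.0, -0.652, 0.758, 0.0]
contact_force: [0.8, -0.4, 0.0]
grip_width: 85.3
```

```bash
python3 - <<'E'
from h import *
plan([(526.5,21.5,260),(526.5,21.5,86)])
E
```

```text
t 22.93 tcp [526.5  24.  259.4] phi -1.721 tilt [ 0.  0. -1.] F [ 0.8 -0.4  0. ] w 85.3 q [-0.1   0.32  1.47  0.    1.35  1.62]
(526.5, 21.5, 260) -> [ 0.0024 -0.0004 -0.0006]
(526.5, 21.5, 86) -> [-0.     0.     0.174]
```

Request:
{"name": "apply_moves", "arguments": {"commands": [[[0.001,0,0.04,0,0,0,1],[0,0,0.04,0,0,0,1],[0,0,0.04,0,0,0,1],[0,0,0.03,0,0,0,1],[0,0,0.015,0,0,0,1],[0,0,0.008,0,0,0,1],[0,0,0,0,0,0,1],[0,0,0,0,0,0,0],[0,0,0,0,0,0,0],[0,0,0,0,0,0,0],[0,0,0,0,0,0,0],[0,0,0,0,0,0,0],[0,0,-0.01,0,0,0,0],[0,0,-0.02,0,0,0,0],[0,0,-0.035,0,0,0,0],[0,0,-0.035,0,0,0,0],[0,0,-0.035,0,0,0,0],[0,0,-0.035,0,0,0,0],[0,0,0,0,0,0,0]]]}}

```text
clock: 25.3
tcp_pos: [527.7, 20.5, 259.2]
tcp_rot: [0.002, -0.651, 0.759, -0.002]
contact_force: [0.3, -0.8, -2.9]
grip_width: 51.4
```

```bash
python3 - <<'E'
from h import *
plan([(446,-292,257),(446,-292,82.5)])
E
```

```text
t 25.3 tcp [527.7  20.5 259.2] phi -1.725 tilt [ 0.006 -0.001 -1.   ] F [ 0.3 -0.8 -2.9] w 51.4 q [-0.11  0.32  1.47 -0.    1.34  1.62]
(446, -292, 257) -> [0.3214 0.0327 0.0022]
(446, -292, 82.5) -> [-0.      0.      0.1745]
```

Request:
{"name": "apply_moves", "arguments": {"commands": [[[0.022,0.0025,0,0,0,0,0],[0.044,0.0045,0,0,0,0,0],[0.044,0.0045,0,0,0,0,0],[0.044,0.0045,0,0,0,0,0],[0.044,0.0045,0,0,0,0,0],[0.044,0.0045,0,0,0,0,0],[0.044,0.0045,0,0,0,0,0],[0.0354,0.0032,0,0,0,0,0],[0,0,0.03,0,0,0,0],[0,0,0.04,0,0,0,0],[0,0,0.04,0,0,0,0],[0,0,0.03,0,0,0,0],[0,0,0.02,0,0,0,0],[0,0,0.008,0,0,0,0],[0,0,0.003,0,0,0,0],[0,0,0.001,0,0,0,0],[0,0,0.001,0,0,0,0],[0,0,0.001,0,0,0,0],[0,0,0,0,0,0,0],[0,0,0,0,0,0,0]]]}}

```text
clock: 27.8
tcp_pos: [445.0, -292.0, 82.5]
tcp_rot: [0.0, -0.651, 0.759, -0.0]
contact_force: [0.7, 0.7, -0.5]
grip_width: 52.0
```

Request:
{"name": "apply_moves", "arguments": {"commands": [[[0,0,0,0,0,0,1],[0,0,0,0,0,0,1],[0,0,0,0,0,0,1],[0,0,0,0,0,0,1],[0,0,-0.03,0,0,0,1],[0,0,-0.05,0,0,0,1],[0,0,-0.05,0,0,0,1],[0,0,-0.048,0,0,0,1],[-0.0357,-0.0102,0,0,0,0,1],[-0.0357,-0.0102,0,0,0,0,1],[-0.0357,-0.0102,0,0,0,0,1],[-0.0357,-0.0102,0,0,0,0,1],[-0.0357,-0.0102,0,0,0,0,1],[-0.0357,-0.0102,0,0,0,0,1],[-0.0357,-0.0102,0,0,0,0,1],[-0.0357,-0.0102,0,0,0,0,1],[-0.0357,-0.0102,0,0,0,0,1],[0,0,0,0,0,0,1]]]}}

```text
clock: 30.05
tcp_pos: [585.3, 13.6, 259.9]
tcp_rot: [0.0, -0.652, 0.758, 0.0]
contact_force: [0.8, -0.8, 0.1]
grip_width: 85.2
```

```bash
cat >> h.py <<'E'
def canpos(W):
    m=((W[...,2]>126)&(W[...,2]<156)).astype(np.uint8); n,l,s,_=cv2.connectedComponentsWithStats(m)
    for i in range(1,n):
        p=W[l==i]
        if s[i,4]>150: print("blob",s[i,4],np.round((p.max(0)+p.min(0))/2,1),np.round(p.max(0)-p.min(0)))
E
python3 - <<'E'
from h import *
plan([(585,11.5,260),(585,11.5,30)])
c=cams.capture("top"); W=world(c); cv2.imwrite("pics/t3.png",c["frame"]); canpos(W)
st=bot.get_state(); c=cams.capture("wrist"); W=world(c,st); cv2.imwrite("pics/w3.png",c["frame"])
for t in("filter","pad_red","pad_yellow","pad_blue"):
    for d in spotter.trace(c,t)[:2]:
        q=W[d["mask"]]; z=np.nanpercentile(q[:,2],95); q=q[q[:,2]>z-6]; print(t,d["confidence"],d["at"],z.round(),((np.nanmax(q,0)+np.nanmin(q,0))/2).round(1),np.nanmean(q,0).round(1),cv2.minAreaRect(q[:,:2].astype(np.float32)))
E
```

```text
t 30.05 tcp [585.3  13.6 259.9] phi -1.722 tilt [-0.  0. -1.] F [ 0.8 -0.8  0.1] w 85.2 q [-0.11  0.44  1.3   0.    1.41  1.61]
(585, 11.5, 260) -> [ 0.0022  0.     -0.0001]
(585, 11.5, 30) -> [-0.    0.    0.23]
blob 319 [760.1 242.  141.2] [73. 73. 30.]
blob 351 [ 604.5 -301.1  137.8] [39. 40. 22.]
blob 359 [ 526.2 -294.5  137.6] [38. 39. 23.]
blob 362 [ 442.6 -288.7  137.5] [40. 40. 23.]
filter 0.82 [261.5, 165.9] 87.0 [585.7   9.8  84.3] [586.4   9.9  84.8] ((585.6668090820312, 10.045282363891602), (48.74531173706055, 50.934391021728516), 82.15987396240234)
filter 0.69 [266.4, 296.0] 104.0 [483.4  21.9 215.8] [400.4  21.5 102.5] ((481.10394287109375, 29.234703063964844), (221.36849975585938, 65.65084075927734), 4.825818061828613)
pad_red 0.6 [257.9, 203.5] 11.0 [529.6  20.4  45.3] [521.1  21.4  10.8] ((532.9146118164062, 18.681529998779297), (59.71359634399414, 79.82463836669922), 79.99706268310547)
pad_blue 0.69 [214.7, 155.1] 10.0 [596.1  68.9   8.3] [595.9  69.    9.2] ((595.64404296875, 68.83267974853516), (60.20658493041992, 60.14090347290039), 80.24164581298828)
```

View pics/t3.png

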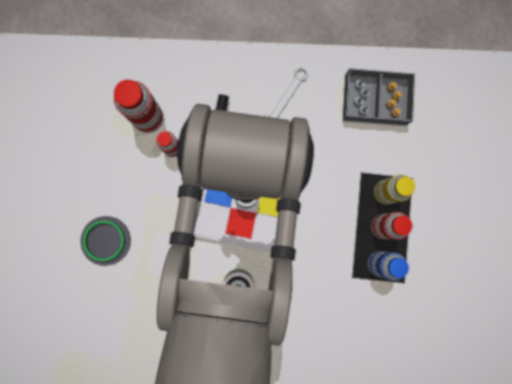

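Request:
{"name": "apply_moves", "arguments": {"commands": [[[0.0015,0,0.04,0,0,0,1],[0,0,0.045,0,0,0,1],[0,0,0.045,0,0,0,1],[0,0,0.045,0,0,0,1],[0,0,0.03,0,0,0,1],[0,0,0.015,0,0,0,1],[0,0,0.009,0,0,0,1],[0,0,0,0,0,0,1],[0,0,0,0,0,0,0],[0,0,0,0,0,0,0],[0,0,0,0,0,0,0],[0,0,0,0,0,0,0],[0,0,0,0,0,0,0],[0,0,0,0,0,0,0]]]}}

```text
clock: 32.1
tcp_pos: [585.5, 10.0, 32.6]
tcp_rot: [0.001, -0.651, 0.759, -0.001]
contact_force: [-1.3, 0.6, 6.4]
grip_width: 51.0
```

Request:
{"name": "apply_moves", "arguments": {"commands": [[[0,0,-0.01,0,0,0,0],[0,0,-0.02,0,0,0,0],[0,0,-0.035,0,0,0,0],[0,0,-0.035,0,0,0,0],[0,0,0,0,0,0,0],[0,0,0,0,0,0,0]]]}}

```text
clock: 32.85
tcp_pos: [583.8, 10.1, 130.3]
tcp_rot: [-0.001, -0.651, 0.759, 0.001]
contact_force: [-0.2, -0.1, -3.2]
grip_width: 50.8
```

```bash
python3 - <<'E'
from h import *
plan([(480.5,319,129),(480.5,319,32)])
E
```

```text
t 32.85 tcp [583.8  10.1 130.3] phi -1.725 tilt [-0.002  0.    -1.   ] F [-0.2 -0.1 -3.2] w 50.8 q [-0.11  0.54  1.5  -0.    1.11  1.61]
(480.5, 319, 129) -> [-0.2894  0.1495  0.0013]
(480.5, 319, 32) -> [-0.     0.     0.097]
```

Request:
{"name": "apply_moves", "arguments": {"commands": [[[-0.0182,0.0096,0,0,0,0,0],[-0.0352,0.0182,0,0,0,0,0],[-0.0352,0.0182,0,0,0,0,0],[-0.0352,0.0182,0,0,0,0,0],[-0.0352,0.0182,0,0,0,0,0],[-0.0352,0.0182,0,0,0,0,0],[-0.0352,0.0182,0,0,0,0,0],[-0.0352,0.0182,0,0,0,0,0],[-0.0248,0.0125,0,0,0,0,0],[0,0,0,0,0,0,0]]]}}

```text
clock: 34.1
tcp_pos: [479.1, 321.0, 129.9]
tcp_rot: [-0.001, -0.652, 0.758, 0.001]
contact_force: [0.0, -1.1, -3.3]
grip_width: 50.7
```

```bash
python3 - <<'E'
from h import *
st=bot.get_state(); c=cams.capture("wrist"); W=world(c,st); cv2.imwrite("pics/w4.png",c["frame"])
plan([(480.5,319,129),(480.5,319,32)])
m=(W[...,2]>17)&(W[...,2]<27)&(abs(W[...,0]-480)<60)&(abs(W[...,1]-320)<60)
p=W[m][:,:2]; print(m.sum(),(p.max(0)+p.min(0))/2,p.max(0)-p.min(0),cv2.fitEllipse(p.astype(np.float32)))
A=np.c_[2*p,np.ones(len(p))]; print("circ",np.linalg.lstsq(A,(p**2).sum(1),rcond=None)[0])
E
```

```text
t 34.15 tcp [479.7 319.7 130. ] phi -1.723 tilt [-0.002 -0.001 -1.   ] F [-0.2  0.1 -3. ] w 50.5 q [ 0.46  0.53  1.52 -0.    1.1   2.18]
(480.5, 319, 129) -> [ 0.0006 -0.0009  0.001 ]
(480.5, 319, 32) -> [-0.     0.     0.097]
1219 [487.72756079 319.31139464] [72.86672054 87.0882515 ] ((480.8133544921875, 319.104248046875), (81.82846069335938, 82.53136444091797), 72.77069854736328)
circ [ 4.81072926e+02  3.19047358e+02 -3.31554390e+05]
```

View pics/w4.png

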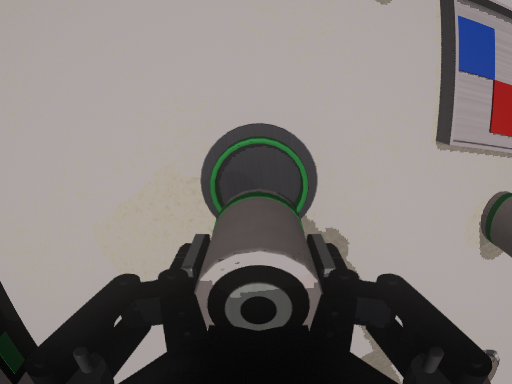

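Request:
{"name": "apply_moves", "arguments": {"commands": [[[0,-0.001,0.02,0,0,0,0],[0,0,0.03,0,0,0,0],[0,0,0.025,0,0,0,0],[0,0,0.012,0,0,0,0],[0,0,0.006,0,0,0,0],[0,0,0.002,0,0,0,0],[0,0,0.001,0,0,0,0],[0,0,0,0,0,0,0],[0,0,0,0,0,0,0]]]}}

```text
clock: 35.28
tcp_pos: [482.6, 318.9, 35.7]
tcp_rot: [0.0, -0.651, 0.759, -0.0]
contact_force: [0.6, 0.2, -2.4]
grip_width: 50.8
```

Request:
{"name": "apply_moves", "arguments": {"commands": [[[0,0,0.001,0,0,0,0],[0,0,0.001,0,0,0,0],[0,0,0.001,0,0,0,0],[0,0,0,0,0,0,0]]]}}

```text
clock: 35.78
tcp_pos: [482.4, 318.8, 32.7]
tcp_rot: [0.0, -0.651, 0.759, -0.0]
contact_force: [-0.2, -0.2, 3.1]
grip_width: 50.7
```

Request:
{"name": "apply_moves", "arguments": {"commands": [[[0,0,0,0,0,0,1],[0,0,0,0,0,0,1],[0,0,0,0,0,0,1],[0,0,0,0,0,0,1],[0,0,-0.02,0,0,0,1],[0,0,-0.05,0,0,0,1],[0,0,-0.055,0,0,0,1],[0,0,-0.055,0,0,0,1],[0,0,-0.05,0,0,0,1],[0,0,0,0,0,0,1]]]}}

```text
clock: 37.02
tcp_pos: [484.0, 319.6, 267.0]
tcp_rot: [0.005, -0.651, 0.759, -0.001]
contact_force: [0.4, 0.7, -0.9]
grip_width: 85.6
```

```bash
python3 - <<'E'
from h import *
st=bot.get_state(); c=cams.capture("wrist"); W=world(c,st); cv2.imwrite("pics/w5.png",c["frame"])
m=(W[...,2]>78)&(W[...,2]<92)&(abs(W[...,0]-480)<60)&(abs(W[...,1]-320)<60); p=W[m]; print("filter",((p.max(0)+p.min(0))/2).round(1),(p.max(0)-p.min(0)).round(1))
plan([(605,-304,262),(605,-304,83)])
E
```

```text
filter [482.4 317.8  83.1] [51.4 50.6 10. ]
t 37.08 tcp [483.  319.1 264.1] phi -1.725 tilt [ 0.004  0.002 -1.   ] F [-1.  -0.  -0.4] w 85.4 q [ 0.45  0.42  1.32 -0.    1.4   2.18]
(605, -304, 262) -> [ 0.5969 -0.2163  0.0021]
(605, -304, 83) -> [-0.     0.     0.179]
```

View pics/w5.png

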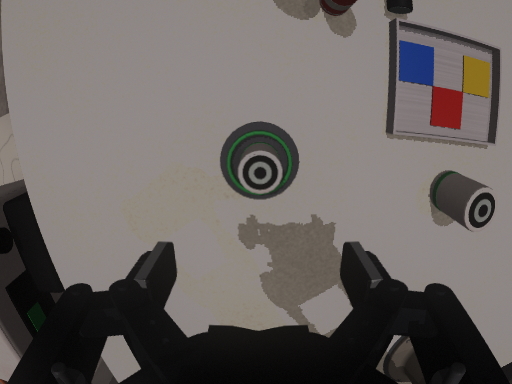

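Request:
{"name": "apply_moves", "arguments": {"commands": [[[0.0226,-0.0082,0,0,0,0,1],[0.0445,-0.0161,0,0,0,0,1],[0.0445,-0.0161,0,0,0,0,1],[0.0445,-0.0161,0,0,0,0,1],[0.0445,-0.0161,0,0,0,0,1],[0.0445,-0.0161,0,0,0,0,1],[0.0445,-0.0161,0,0,0,0,1],[0.0445,-0.0161,0,0,0,0,1],[0.0445,-0.0161,0,0,0,0,1],[0.0445,-0.0161,0,0,0,0,1],[0.0445,-0.0161,0,0,0,0,1],[0.0445,-0.0161,0,0,0,0,1],[0.0445,-0.0161,0,0,0,0,1],[0.0403,-0.015,0,0,0,0,1],[0,0,0,0,0,0,1]]]}}

```text
clock: 38.95
tcp_pos: [603.6, -307.1, 258.8]
tcp_rot: [-0.001, -0.649, 0.761, 0.002]
contact_force: [-0.4, 0.8, -0.2]
grip_width: 85.6
```

```bash
python3 - <<'E'
from h import *
st=bot.get_state(); c=cams.capture("wrist"); W=world(c,st); canpos(W)
plan([(605,-304,262),(605,-304,83)])
E
```

```text
blob 1496 [ 605.4 -305.2  136.6] [39. 38. 20.]
blob 1258 [ 527.9 -299.8  136.5] [40. 39. 20.]
blob 880 [ 447.9 -292.2  136.1] [34. 39. 20.]
t 39.0 tcp [ 603.8 -305.2  259.4] phi -1.727 tilt [-0.004  0.002 -1.   ] F [-0.3  0.2 -0.1] w 85.2 q [-0.58  0.62  0.98  0.    1.54  1.15]
(605, -304, 262) -> [-0.0013 -0.001  -0.0026]
(605, -304, 83) -> [-0.     0.     0.179]
```

Request:
{"name": "apply_moves", "arguments": {"commands": [[[-0.001,0,0.04,0,0,0,1],[0,0,0.04,0,0,0,1],[0,0,0.04,0,0,0,1],[0,0,0.03,0,0,0,1],[0,0,0.015,0,0,0,1],[0,0,0.01,0,0,0,1],[0,0,0,0,0,0,1],[0,0,0,0,0,0,0],[0,0,0,0,0,0,0],[0,0,0,0,0,0,0],[0,0,0,0,0,0,0],[0,0,0,0,0,0,0]]]}}

```text
clock: 40.5
tcp_pos: [605.4, -304.0, 88.8]
tcp_rot: [0.0, -0.65, 0.76, -0.001]
contact_force: [-0.3, -1.1, 6.6]
grip_width: 51.3
```

Request:
{"name": "apply_moves", "arguments": {"commands": [[[0,0,-0.01,0,0,0,0],[0,0,-0.02,0,0,0,0],[0,0,-0.035,0,0,0,0],[0,0,-0.035,0,0,0,0],[0,0,-0.035,0,0,0,0],[0,0,-0.035,0,0,0,0],[0,0,0,0,0,0,0],[0,0,0,0,0,0,0]]]}}

```text
clock: 41.5
tcp_pos: [604.1, -302.9, 255.6]
tcp_rot: [-0.0, -0.651, 0.759, 0.001]
contact_force: [-0.1, 0.1, -2.4]
grip_width: 51.0
```

```bash
python3 - <<'E'
from h import *
plan([(575,-48,257),(575,-48,88)])
E
```

```text
t 41.5 tcp [ 604.1 -302.9  255.6] phi -1.725 tilt [-0.002  0.002 -1.   ] F [-0.1  0.1 -2.4] w 51.0 q [-0.58  0.62  1.   -0.    1.53  1.15]
(575, -48, 257) -> [-0.2474  0.0679 -0.0014]
(575, -48, 88) -> [-0.     0.     0.169]
```

Request:
{"name": "apply_moves", "arguments": {"commands": [[[-0.02,0.0055,0,0,0,0,0],[-0.038,0.0105,0,0,0,0,0],[-0.038,0.0105,0,0,0,0,0],[-0.038,0.0105,0,0,0,0,0],[-0.038,0.0105,0,0,0,0,0],[-0.038,0.0105,0,0,0,0,0],[-0.0365,0.01,0,0,0,0,0],[0,0,0,0,0,0,0],[0,0,0.03,0,0,0,0],[0,0,0.04,0,0,0,0],[0,0,0.04,0,0,0,0],[0,0,0.03,0,0,0,0],[0,0,0.015,0,0,0,0],[0,0,0.003,0,0,0,0],[0,0,0,0,0,0,0],[0,0,0,0,0,0,0]]]}}

```text
clock: 43.5
tcp_pos: [576.1, -49.5, 100.5]
tcp_rot: [0.001, -0.651, 0.759, -0.001]
contact_force: [0.1, 0.1, -1.7]
grip_width: 51.2
```

```bash
python3 - <<'E'
from h import *
plan([(575,-48,93.8)])
E
```

```text
t 43.5 tcp [576.1 -49.5 100.5] phi -1.725 tilt [ 0.002 -0.001 -1.   ] F [ 0.1  0.1 -1.7] w 51.2 q [-0.22  0.57  1.55 -0.    1.03  1.51]
(575, -48, 93.8) -> [-0.0013  0.0013  0.0067]
```

Request:
{"name": "apply_moves", "arguments": {"commands": [[[-0.001,0.001,0.003,0,0,0,0],[0,0,0.002,0,0,0,0],[0,0,0.001,0,0,0,0],[0,0,0,0,0,0,0],[0,0,0,0,0,0,0]]]}}

```text
clock: 44.12
tcp_pos: [574.8, -48.2, 93.8]
tcp_rot: [0.0, -0.651, 0.759, -0.0]
contact_force: [-1.6, 1.3, 5.0]
grip_width: 51.8
```

Request:
{"name": "apply_moves", "arguments": {"commands": [[[0,0,0,0,0,0,1],[0,0,0,0,0,0,1],[0,0,0,0,0,0,1],[0,0,0,0,0,0,1],[0,0,-0.03,0,0,0,1],[0,0,-0.05,0,0,0,1],[0,0,-0.05,0,0,0,1],[0,0,-0.03,0,0,0,1],[0.0353,0.0012,0,0,0,0,1],[0.044,0.0016,0,0,0,0,1],[0.044,0.0016,0,0,0,0,1],[0.044,0.0016,0,0,0,0,1],[0.044,0.0015,0,0,0,0,1],[0.044,0.0015,0,0,0,0,1],[0,0,0,0,0,0,1],[0,0,0,0,0,0,1]]]}}

```text
clock: 46.12
tcp_pos: [526.4, -298.6, 253.1]
tcp_rot: [0.0, -0.65, 0.76, 0.0]
contact_force: [0.3, 0.9, 0.0]
grip_width: 85.3
```

```bash
python3 - <<'E'
from h import *
st=bot.get_state(); c=cams.capture("wrist"); W=world(c,st); canpos(W)
plan([(526.8,-299,255),(526.8,-299,83)])
c=cams.capture("top"); W=world(c); canpos(W)
E
```

```text
blob 1159 [575.5 -52.2 138.5] [46. 43. 25.]
blob 1558 [ 527.3 -299.5  136.4] [39. 38. 21.]
blob 1289 [ 444.6 -292.3  136.1] [40. 39. 20.]
t 46.17 tcp [ 526.6 -298.1  253.3] phi -1.724 tilt [-0.  0. -1.] F [ 0.1 -0.3 -0.5] w 85.1 q [-0.64  0.48  1.25  0.    1.41  1.08]
(526.8, -299, 255) -> [ 0.0009 -0.0003 -0.0017]
(526.8, -299, 83) -> [-0.     0.     0.172]
blob 319 [759.5 241.9 141.2] [73. 73. 30.]
blob 399 [574.6 -46.8 139.9] [44. 42. 28.]
blob 193 [ 521.2 -294.3  136.8] [31. 39. 21.]
blob 359 [ 443.7 -288.7  137.6] [38. 39. 22.]
```

Request:
{"name": "apply_moves", "arguments": {"commands": [[[0.001,0,0.04,0,0,0,1],[0,0,0.04,0,0,0,1],[0,0,0.04,0,0,0,1],[0,0,0.03,0,0,0,1],[0,0,0.012,0,0,0,1],[0,0,0.006,0,0,0,1],[0,0,0,0,0,0,1],[0,0,0,0,0,0,1],[0,0,0,0,0,0,0],[0,0,0,0,0,0,0],[0,0,0,0,0,0,0],[0,0,0,0,0,0,0],[0,0,0,0,0,0,0]]]}}

```text
clock: 47.85
tcp_pos: [526.6, -300.1, 86.2]
tcp_rot: [0.0, -0.651, 0.759, -0.001]
contact_force: [0.2, 2.3, 6.0]
grip_width: 51.4
```

Request:
{"name": "apply_moves", "arguments": {"commands": [[[0,0,-0.01,0,0,0,0],[0,0,-0.02,0,0,0,0],[0,0,-0.035,0,0,0,0],[0,0,-0.035,0,0,0,0],[0,0,-0.035,0,0,0,0],[0,0,-0.035,0,0,0,0],[0,0,0,0,0,0,0],[0,0,0,0,0,0,0]]]}}

```text
clock: 48.85
tcp_pos: [525.6, -299.6, 253.4]
tcp_rot: [-0.0, -0.65, 0.76, 0.001]
contact_force: [-0.4, -0.3, -4.0]
grip_width: 51.3
```

```bash
python3 - <<'E'
from h import *
plan([(526.5,20,257),(526.5,20,90)])
E
```

```text
t 48.85 tcp [ 525.6 -299.6  253.4] phi -1.725 tilt [-0.002  0.002 -1.   ] F [-0.4 -0.3 -4. ] w 51.3 q [-0.64  0.48  1.25 -0.    1.42  1.08]
(526.5, 20, 257) -> [-0.3159  0.0482 -0.0036]
(526.5, 20, 90) -> [-0.     0.     0.167]
```

Request:
{"name": "apply_moves", "arguments": {"commands": [[[-0.0214,0.0034,0,0,0,0,0],[-0.043,0.0065,0,0,0,0,0],[-0.043,0.0065,0,0,0,0,0],[-0.043,0.0065,0,0,0,0,0],[-0.043,0.0065,0,0,0,0,0],[-0.043,0.0065,0,0,0,0,0],[-0.043,0.0065,0,0,0,0,0],[-0.0365,0.0058,0,0,0,0,0],[0,0,0,0,0,0,0],[0,0,0.03,0,0,0,0],[0,0,0.04,0,0,0,0],[0,0,0.04,0,0,0,0],[0,0,0.03,0,0,0,0],[0,0,0.015,0,0,0,0],[0,0,0.002,0,0,0,0],[0,0,0,0,0,0,0],[0,0,0,0,0,0,0]]]}}

```text
clock: 50.98
tcp_pos: [527.9, 19.4, 99.4]
tcp_rot: [0.001, -0.651, 0.759, -0.001]
contact_force: [-0.4, 0.5, -3.8]
grip_width: 51.5
```

Request:
{"name": "apply_moves", "arguments": {"commands": [[[0,0.001,0.003,0,0,0,0],[0,0,0.002,0,0,0,0],[0,0,0.001,0,0,0,0],[0,0,0.001,0,0,0,0],[0,0,0,0,0,0,0],[0,0,0,0,0,0,0]]]}}

```text
clock: 51.72
tcp_pos: [526.2, 19.7, 91.3]
tcp_rot: [0.0, -0.651, 0.759, -0.0]
contact_force: [0.2, 0.4, -3.8]
grip_width: 51.5
```

Request:
{"name": "apply_moves", "arguments": {"commands": [[[0,0,0.001,0,0,0,0],[0,0,0,0,0,0,0]]]}}

```text
clock: 51.98
tcp_pos: [526.6, 19.7, 91.2]
tcp_rot: [0.0, -0.651, 0.759, -0.001]
contact_force: [-1.2, 0.5, 5.3]
grip_width: 51.4
```

Request:
{"name": "apply_moves", "arguments": {"commands": [[[0,0,0,0,0,0,1],[0,0,0,0,0,0,1],[0,0,0,0,0,0,1],[0,0,0,0,0,0,1],[0,0,-0.03,0,0,0,1],[0,0,-0.05,0,0,0,1],[0,0,-0.05,0,0,0,1],[0,0,-0.033,0,0,0,1],[0.0398,0.0041,0,0,0,0,1],[0.0405,0.0041,0,0,0,0,1],[0.0405,0.0041,0,0,0,0,1],[0.0405,0.0041,0,0,0,0,1],[0.0405,0.0041,0,0,0,0,1],[0.0405,0.0041,0,0,0,0,1],[0.0405,0.0041,0,0,0,0,1],[0.038,0.0041,0,0,0,0,1],[0,0,0,0,0,0,1],[0,0,0,0,0,0,1]]]}}

```text
clock: 54.22
tcp_pos: [444.5, -291.8, 253.1]
tcp_rot: [0.0, -0.65, 0.76, 0.0]
contact_force: [0.7, 0.1, 0.2]
grip_width: 85.6
```

```bash
python3 - <<'E'
from h import *
st=bot.get_state(); c=cams.capture("wrist"); W=world(c,st); canpos(W)
plan([(445,-292.2,255),(445,-292.2,86)])
E
```

```text
blob 1202 [574.6 -52.3 138.6] [46. 43. 25.]
blob 307 [526.2  12.3 134.7] [42. 32. 17.]
blob 1556 [ 444.5 -292.2  136.5] [39. 38. 19.]
t 54.27 tcp [ 444.7 -291.4  253.3] phi -1.724 tilt [-0.  0. -1.] F [-0.5 -0.6 -0.2] w 85.5 q [-0.72  0.34  1.47  0.    1.34  1.  ]
(445, -292.2, 255) -> [ 0.0007 -0.0005 -0.0017]
(445, -292.2, 86) -> [-0.     0.     0.169]
```

Request:
{"name": "apply_moves", "arguments": {"commands": [[[0,0,0.04,0,0,0,1],[0,0,0.04,0,0,0,1],[0,0,0.04,0,0,0,1],[0,0,0.03,0,0,0,1],[0,0,0.012,0,0,0,1],[0,0,0.006,0,0,0,1],[0,0,0,0,0,0,1],[0,0,0,0,0,0,1],[0,0,0,0,0,0,0],[0,0,0,0,0,0,0],[0,0,0,0,0,0,0],[0,0,0,0,0,0,0],[0,0,0,0,0,0,0]]]}}

```text
clock: 55.9
tcp_pos: [444.8, -292.3, 86.1]
tcp_rot: [0.0, -0.651, 0.759, -0.0]
contact_force: [-0.5, 2.2, 5.0]
grip_width: 51.6
```

Request:
{"name": "apply_moves", "arguments": {"commands": [[[0,0,-0.01,0,0,0,0],[0,0,-0.02,0,0,0,0],[0,0,-0.035,0,0,0,0],[0,0,-0.035,0,0,0,0],[0,0,-0.035,0,0,0,0],[0,0,-0.045,0,0,0,0],[0,0,0,0,0,0,0],[0,0,0,0,0,0,0]]]}}

```text
clock: 56.9
tcp_pos: [444.0, -291.9, 264.6]
tcp_rot: [-0.0, -0.651, 0.759, 0.001]
contact_force: [0.1, -0.2, -3.6]
grip_width: 51.5
```

```bash
python3 - <<'E'
from h import *
plan([(596,69,267),(596,69,91)])
E
```

```text
t 56.9 tcp [ 444.  -291.9  264.6] phi -1.725 tilt [-0.001  0.001 -1.   ] F [ 0.1 -0.2 -3.6] w 51.5 q [-0.73  0.33  1.45 -0.    1.36  1.  ]
(596, 69, 267) -> [-0.38   -0.0947 -0.0024]
(596, 69, 91) -> [-0.     0.     0.176]
```

Request:
{"name": "apply_moves", "arguments": {"commands": [[[-0.02,-0.005,0,0,0,0,0],[-0.042,-0.0105,0,0,0,0,0],[-0.042,-0.0105,0,0,0,0,0],[-0.042,-0.0105,0,0,0,0,0],[-0.042,-0.0105,0,0,0,0,0],[-0.042,-0.0105,0,0,0,0,0],[-0.042,-0.0105,0,0,0,0,0],[-0.042,-0.0105,0,0,0,0,0],[-0.042,-0.0105,0,0,0,0,0],[-0.024,-0.0057,0,0,0,0,0],[0,0,0,0,0,0,0],[0,0,0.03,0,0,0,0],[0,0,0.04,0,0,0,0],[0,0,0.04,0,0,0,0],[0,0,0.035,0,0,0,0],[0,0,0.018,0,0,0,0],[0,0,0.003,0,0,0,0],[0,0,0,0,0,0,0],[0,0,0,0,0,0,0]]]}}

```text
clock: 59.28
tcp_pos: [597.0, 68.6, 100.4]
tcp_rot: [0.001, -0.65, 0.76, -0.001]
contact_force: [-0.0, -0.3, -1.9]
grip_width: 51.3
```

Request:
{"name": "apply_moves", "arguments": {"commands": [[[0,0.001,0.004,0,0,0,0],[0,0,0.002,0,0,0,0],[0,0,0.001,0,0,0,0],[0,0,0.001,0,0,0,0],[0,0,0.001,0,0,0,0],[0,0,0,0,0,0,0]]]}}

```text
clock: 60.02
tcp_pos: [595.8, 68.8, 91.1]
tcp_rot: [0.0, -0.651, 0.759, -0.0]
contact_force: [-0.3, -0.1, 4.8]
grip_width: 51.4
```

Request:
{"name": "apply_moves", "arguments": {"commands": [[[0,0,0,0,0,0,1],[0,0,0,0,0,0,1],[0,0,0,0,0,0,1],[0,0,0,0,0,0,1],[0,0,-0.03,0,0,0,1],[0,0,-0.05,0,0,0,1],[0,0,-0.05,0,0,0,1],[0,0,-0.04,0,0,0,1],[0.0424,0.0124,0,0,0,0,1],[0.0424,0.0124,0,0,0,0,1],[0.0424,0.0124,0,0,0,0,1],[0.0424,0.0124,0,0,0,0,1],[0.0424,0.0124,0,0,0,0,1],[0.0424,0.0124,0,0,0,0,1],[0.0424,0.0124,0,0,0,0,1],[0.0424,0.0124,0,0,0,0,1],[0,0,0,0,0,0,1],[0,0,0,0,0,0,1]]]}}

```text
clock: 62.28
tcp_pos: [445.4, -250.8, 260.3]
tcp_rot: [0.0, -0.65, 0.76, 0.0]
contact_force: [0.3, -0.5, 0.1]
grip_width: 85.2
```

```bash
python3 - <<'E'
from h import *
plan([]); c=cams.capture("top"); W=world(c); canpos(W); cv2.imwrite("pics/t9.png",c["frame"])
m=(W[...,2]>138)&(W[...,2]<160); 
n,l,s,_=cv2.connectedComponentsWithStats(m.astype(np.uint8))
for i in range(1,n):
    if s[i,4]>150: p=W[l==i]; print(((p.max(0)+p.min(0))/2).round(1))
for t in("pad_red","pad_yellow","pad_blue"):
    for d in spotter.trace(c,t)[:1]:
        q=W[d["mask"]&(W[...,2]<14)][:,:2]; print(t,d["confidence"],cv2.minAreaRect(q.astype(np.float32)))
m=(W[...,2]>78)&(W[...,2]<92)&(abs(W[...,0]-480)<60)&(abs(W[...,1]-320)<60); p=W[m]; print("filter",((p.max(0)+p.min(0))/2).round(1))
E
```

```text
t 62.27 tcp [ 445.4 -250.8  260.3] phi -1.725 tilt [ 0.  0. -1.] F [ 0.3 -0.5  0.1] w 85.2 q [-0.66  0.29  1.51  0.    1.34  1.06]
blob 328 [759.7 241.8 141.1] [72. 73. 30.]
blob 408 [594.1  71.4 139.6] [46. 46. 27.]
blob 395 [573.6 -46.8 139.9] [46. 46. 27.]
blob 400 [526.9  22.6 139.9] [44. 44. 28.]
[759.7 241.8 149.3]
[594.  72. 147.]
[574.1 -46.8 145.8]
[527.2  23.4 149.5]
pad_red 0.46 ((510.6842346191406, 15.47344970703125), (45.905704498291016, 78.0767822265625), 31.553482055664062)
pad_yellow 0.53 ((573.5540771484375, -45.21327590942383), (58.88329315185547, 57.35472106933594), 80.07520294189453)
pad_blue 0.61 ((593.28076171875, 72.54513549804688), (59.01484298706055, 56.94496536254883), 80.85516357421875)
filter [481.1 319.6  84.5]
```

View pics/t9.png

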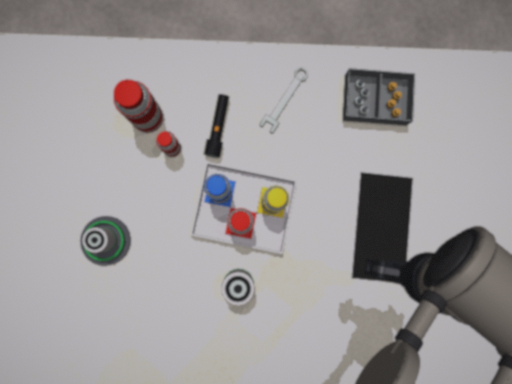

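The picture shows each can on the pad of its own colour: blue (217,187), red (240,222), yellow (275,199). The filter is in the ring (96,239) and the torch has not moved.

```bash
python3 -c "
from cell import sign_off; print(sign_off())"
```

```text
the job is handed in; nothing more can be done
None
```

I moved the three cans to the mat, stood the filter in the green cradle, put each can back on the pad of its own colour, and handed the job in at about 62 s of the 144 s allowed. `sign_off` gave no verdict.

- **Cans:** in the last top picture all three stood upright, each on its own colour. Red and blue traded the pads they started on. By measurement yellow and blue are within about 2 mm of their pad centres. The last outline of the red pad was partly hidden and unusable. Against the earlier pad measurement, the red can is also about 2 mm off.
- **Filter:** the wrist camera put it within about 2 mm of the cradle's centre right after I set it down. The top camera agreed at the end.
- **Torch:** it had not moved in the last top picture. I judged this by eye and did not measure it.
- **Disagreement:** the top camera read positions about 3 mm further in y than the wrist camera and the arm. I used the wrist camera and arm values, and this is well inside the 12 and 15 mm limits.

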